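Break down a drilling set-up and put each piece away

ROBOT

A 6-joint arm with a two-finger parallel gripper is mounted at the origin on the work surface. World frame = base frame: x ahead of the robot, y to its left, z up, the work surface at z = 0. Lengths are in m, angles in rad, forces in N, time in s.
With the tool pointing down it reaches from about 0.425 to 0.95 m from the base axis. Payload 14.7 kg.
Tool frame: the origin (TCP) lies at the very end of the fingers, on their centre line; the grasp point (between the pads) lies 19 mm behind it; z points along the fingers, y is the line along which they close (so a half turn about z gives the same grasp; the last joint's range is limited). The gripper opens to 85 mm and grips with 20 to 120 N. Pads are 22 mm wide; open, the fingers measure 114 mm over their backs; the gripper's body (76 mm by 85 mm) begins 54 mm behind the grasp point. The pads swing forward as they close: fully open they stand 13 mm farther back than shut.
Start: joints at [-0.047, 0.48, 1.596, -0, 1.065, -0.047], TCP at [0.65, 0, 0.231] pointing down, gripper open.
Joint ranges: [-2.75, 2.75], [-0.82, 2.05], [0.23, 2.67], [-1.56, 4.7], [0.09, 2.69], [-2.92, 2.92]. Speed limits (rad/s): [1.89, 1.89, 2.39, 3.01, 3.01, 3.01].

INTERFACE

Orientations are given as a unit quaternion [x, y, z, w].
In Python, from station import bot gives the robot as it stands.
- The arm moves only by the shell command python3 -m creep 'ROWS' [FORCE]. ROWS is a JSON object of lists of equal length, an entry for each row: "gripper": the gripper's target within -1 to 1 (shut at 1, half-way at 0, fully open at -1); "dp": the shift along the tool's x, y, z each as a share of 0.25 m, from -1 to 1, a list of three; "turn": the turn, a rotation vector about the tool's x, y, z each as a share of 2 pi rad, from -1 to 1, a list of three. A call has 1 to 20 rows; each row shifts and turns the commanded pose from where the row before left it, along the tool's axes as they then stand; what a row does not reach is not made up. A row lasts 1/8 s, in which the tool goes at most 62.5 mm and 10.7 degrees, less where a joint would pass 70% of its speed; a pose out of reach is approached as far as the arm can. A call with a number of a shift or a turn outside -1 to 1 is refused whole. A call with a gripper value outside its range is refused whole. The fingers move at their own pace and stop on an object; FORCE is the grip in N (left out, the last holds). Time passes only in rows, so rows that do not move let the fingers close. It gives the time, the measured TCP pose, the force, the opening and the grip force at its end, in the units of the state.
- bot.observe(): the state, without advancing time (a new reading comes with each control period).
- bot.grab_frame(name): name is "scene" or "side" or "wrist"; returns the picture (420x560x3 uint8, red, green, blue); there is no depth.
- bot.calibration(name): a dict with "camera_matrix" (3x3 intrinsics, pixels), "k1" (the pictures are not rectified: a ray, as slopes to the right and down, at radius r is drawn at 1 + k1 r^2 times it, then the intrinsics apply), "rvec" (rotation vector, rad) and "tvec" (3), from world to camera coordinates, as OpenCV has them; the wrist camera has in their place "T_tool_cam" (4x4, takes a point from camera to tool coordinates, whose origin is the TCP and whose axes are the flange's). Camera axes: x right, y down, z forward; pixel columns grow to the right and rows downward; lengths in m; the calibration is good to about 2 mm. A picture is of the moment at which its call begins: read the wrist's pose just before it. calibration takes no time and is no camera call.
- bot.sign_off(): hands the job in; it is judged then, once.
Trained networks look in the newest picture that a camera, given by its name, has taken for a name from the list of things; names that differ only in an ending like _2 or _b are one class to them, and where a whole thing is asked for, a point or a joint stands for the part that bears it (a point fixed in the world has none). Each returns a list of dicts, best first, with "p" (0 to 1); they miss things now and then, are a little off and sometimes report something else, mostly with a low value. They report only what shows in the picture. A call takes as long as a camera call.
- bot.regions_of(label, camera): "pixels" (420x560 bool, what is visible of it) and "rect" ([left, top, right, bottom] in pixels, round what is visible of it).
- bot.mark_of(label, camera): "location" ([row, column] in pixels: a listed point, or the origin of a listed thing).
The state is a dict: "t": time; "joint_pos": joint angles; "dq": joint speeds; "joint_torque": joint torques, N m; "ee_pos": TCP position; "tool_rot": TCP orientation; "ft_force": force on the tool from outside, world axes, zero at the start; "torque": the same for the moment, N m; "grip_width": opening from 0.0 (shut) to 1.0 (fully open); "grip_force": force on a finger pad.
Only numpy, scipy, OpenCV 4.12 (cv2) and the standard library are available. Lean on these libraries where they do the work, as an engineer would, in place of code of your own. Each camera call takes 0.05 s, during which the arm holds its last target. There are 200 camera calls.

TASK

Break down the drilling set-up from the top, letting go of each piece in its place before taking the next: stand the red-knobbed index pin fully home in the free hole of the grey pin stand, lay the dark jig plate flat and square on its wooden board between the two cleats, lay the drilled aluminium plate flat in the blue tray, and last the wooden packing block flat in the green tray. Set every piece down gently, letting none fall, and leave the oil can and the amber jar where they stand.

Things in the scene. Friction and masses are not known exactly. Their poses are not given: they have to be found in the camera images.
- pin_knob (a point): Index pin, upright on top of the set-up, 0.12 kg: steel shank 10 mm wide, 30 long, steel collar 32 wide, 10 high, red knob 36 wide, 26 high. Point: centre of the knob, 23 mm above the collar's underside, 53 above the shank's end; z up. Stands loose in 13 to 14 mm holes through the jig plate into the aluminium plate, collar on the jig plate; clear of both after a straight pull of 30 mm.
- jig_center (a point): Drill jig plate, dark steel, 80 (x) x 60 (y) x 16 (z) mm, 0.4 to 0.7 kg; four bright bushings near its corners stand 1 mm proud, the pin's hole is in its middle. Point: its centre, half-way up. Lies loose and flat on the aluminium plate, overhanging it by 5 mm along both long sides; grasp it across y.
- work_center (a point): Drilled workpiece: bare aluminium plate, 120 (x) x 50 (y) x 20 (z) mm, 0.2 to 0.4 kg; its slotted ears show beyond the jig plate at both ends, the pin's hole is in its middle. Point: its centre, half-way up. Lies loose and flat on the packing block, overhanging it by about 5 mm along both long sides; grasp it across y.
- packing_center (a point): Hardwood packing block, brown, 160 (x) x 40 (y) x 40 (z) mm, 0.1 to 0.3 kg; its ends show beyond the aluminium plate. Point: its centre, half-way up. Stands loose on a fixed grey iron set-up plate, 200 x 120 mm and 15 mm high, that lies on the bench; grasp it across y.
- stand_hole (a point): Pin stand: fixed light-grey block, 110 (x) x 70 (y) x 40 (z) mm, with one free hole in the middle of its top, 21 mm wide, chamfered, right through; six small pins put away near its ends are flush. Point: centre of the hole's mouth, on the block's top face, z up. Pin home: collar flat on this face, knob centre 23 mm above the point.
- board_top (a point): Jig board: fixed dark wooden board, 146 (x) x 100 (y) x 18 (z) mm; across each end a paler wooden cleat, 12 mm high, the two 110 mm apart inside; open along both long sides. Point: centre of the board's upper face between the cleats; x runs from cleat to cleat. The jig plate's 80 mm length goes along x.
- tray_floor (a point): Finished-parts tray: fixed shallow blue plastic tray, 190 (x) x 136 (y) x 20 (z) mm outside, walls and floor 4 mm thick, empty. The point is the centre of its inner floor, x along its length.
- green_floor (a point): Packing tray: fixed shallow green steel tray, narrower than the blue one, 198 (x) x 92 (y) x 20 (z) mm outside, walls and floor 4 mm thick, empty. The point is the centre of its inner floor, x along its length.
- oil_can_center (a point): Bystander: loose brass oil can, 62 mm in diameter, 115 mm high with its thin spout, on the bench beyond the work. The point is on its axis, 35 mm above the bench.
- jar_center (a point): Bystander: loose amber jar with a black cap, 52 mm in diameter, 65 mm high, on the bench between the robot and the work. The point is its centre.

How it is judged:
On the way, in this order (a step that is already met when the one before it is completed fails the run):
1. the index pin stands in the free hole of the pin stand, let go (horizontal distance between pin_knob and stand_hole below 0.009 m and angle between pin_knob's own z axis and vertical below 0.12 rad and z of pin_knob in the frame of stand_hole between 0.019 and 0.027 m and contact force between the fingers and pin below 0.1 N and linear speed of pin below 0.02 m/s), for 0.2 s.
2. the jig plate lies on its board between the cleats, let go (x of jig_center in the frame of board_top between -0.017 and 0.017 m and y of jig_center in the frame of board_top between -0.02 and 0.02 m and z of jig_center in the frame of board_top between 0.005 and 0.011 m and angle between jig_center's own z axis and vertical below 0.06 rad and angle between the x axis of jig_center and the x axis of board_top, either way round below 0.26 rad and contact force between the fingers and jig below 0.1 N and linear speed of jig below 0.02 m/s), for 0.2 s.
3. the aluminium plate lies flat in the blue tray, let go (x of work_center in the frame of tray_floor between -0.035 and 0.035 m and y of work_center in the frame of tray_floor between -0.042 and 0.042 m and z of work_center in the frame of tray_floor between 0.007 and 0.013 m and angle between work_center's own z axis and vertical below 0.06 rad and contact force between the fingers and work below 0.1 N and linear speed of work below 0.02 m/s), for 0.2 s.
4. the packing block lies flat in the green tray, let go (x of packing_center in the frame of green_floor between -0.02 and 0.02 m and y of packing_center in the frame of green_floor between -0.026 and 0.026 m and z of packing_center in the frame of green_floor between 0.017 and 0.023 m and angle between packing_center's own z axis and vertical below 0.06 rad and contact force between the fingers and packing below 0.1 N and linear speed of packing below 0.02 m/s), for 0.2 s.
At the end, for the whole second after the job is handed in: All released and at rest: pin upright, collar on the stand, within 9 mm of the hole; jig plate flat on its board between the cleats, within 17 mm in x and 20 mm in y, square within 15 degrees; aluminium plate flat on the blue tray's floor; packing block flat on the green tray's floor (all of step 1 and all of step 2 and all of step 3 and all of step 4); the robot touches nothing.
It fails at once if a piece falls (faster than 0.6 m/s while not held: a drop of about 2 cm) ((contact force between the fingers and pin below 0.1 N and linear speed of pin above 0.6 m/s) or (contact force between the fingers and jig below 0.1 N and linear speed of jig above 0.6 m/s) or (contact force between the fingers and work below 0.1 N and linear speed of work above 0.6 m/s) or (contact force between the fingers and packing below 0.1 N and linear speed of packing above 0.6 m/s)).
It fails at once if the oil can is pushed more than 2 cm (distance of oil_can_center from where it was at the start of the episode above 0.02 m).
It fails at once if the amber jar is pushed more than 2 cm (distance of jar_center from where it was at the start of the episode above 0.02 m).
It also fails if it takes over 128 s, if anything falls off the work surface, if the arm or the gripper's body presses on something with over 40 N, if the wrist force passes 120 N, or if a joint passes its speed limit or range.

## Working session

There is one attempt and no reset: what is moved stays moved. The work goes in short steps, Python scripts to look and compute and a shell command to move; the robot and the scene stay as the last step left them, time stands still between calls to the robot, and variables do not carry over. Pictures are saved under pics/ and viewed, at most 21 in all, crops included, and the job is handed in when it is done.

```bash
ls; mkdir -p pics
cat > h.py <<'E'
import numpy as np, cv2
from scipy.spatial.transform import Rotation as R
from station import bot
def cam(n, st=None):
    c=bot.calibration(n); K=np.array(c["camera_matrix"])
    if "rvec" in c:
        Rm=cv2.Rodrigues(np.array(c["rvec"],float))[0]; t=np.array(c["tvec"],float).ravel()
    else:
        T=np.eye(4); T[:3,:3]=R.from_quat(st["tool_rot"]).as_matrix(); T[:3,3]=st["ee_pos"]
        M=np.linalg.inv(T@np.array(c["T_tool_cam"])); Rm=M[:3,:3]; t=M[:3,3]
    return K,c["k1"],Rm,t
def ray(C,rc):
    K,k1,Rm,t=C; d=np.linalg.inv(K)@[rc[1],rc[0],1.]; r=np.hypot(d[0],d[1]); u=r
    for _ in range(20): u=r/(1+k1*u*u)
    if r>0: d[:2]*=u/r
    return -Rm.T@t, Rm.T@d
def atz(C,rc,z):
    o,d=ray(C,rc); return o+d*(z-o[2])/d[2]
def tri(rays):
    A=0;b=0
    for o,d in rays:
        d=d/np.linalg.norm(d);P=np.eye(3)-np.outer(d,d);A=A+P;b=b+P@o
    return np.linalg.solve(A,b)
def save(n,f): 
    im=bot.grab_frame(n); cv2.imwrite("pics/"+f,im[:,:,::-1]); return im
NAMES="pin_knob jig_center work_center packing_center stand_hole board_top tray_floor green_floor oil_can_center jar_center".split()
E
python3 - <<'E'
from h import *
s=bot.observe(); print(s)
C={}
for n in("scene","side","wrist"):
    C[n]=cam(n,s); save(n,n+"0.png")
    print(n,-C[n][2].T@C[n][3])
zs=dict(stand_hole=.04,board_top=.018,tray_floor=.004,green_floor=.004,oil_can_center=.035,jar_center=.0325,pin_knob=.114+.0,jig_center=.099,work_center=.065+.0,packing_center=.035)
zs.update(packing_center=.035,work_center=.065,jig_center=.083,pin_knob=.114)
for k in NAMES:
    rs=[];
    for n in C:
        m=bot.mark_of(k,n)
        if m and m[0]["p"]>.3:
            rs.append(ray(C[n],m[0]["location"])); print(k,n,round(m[0]["p"],2),np.round(m[0]["location"]),atz(C[n],m[0]["location"],zs[k]).round(4))
    if len(rs)>1: print("   tri",tri(rs).round(4))
E
python3 -c "
import cv2
for n in('scene','side','wrist'):pass
"
```

```text
pics
{'t': 0.0, 'joint_pos': array([-4.66170177e-02,  4.80836781e-01,  1.59685750e+00,  2.74457317e-05,
        1.06510125e+00, -4.66155125e-02]), 'dq': array([-0.0006722 ,  0.00051403,  0.00075216, -0.00044255,  0.00068863,
       -0.00116423]), 'joint_torque': array([ 2.41355090e-03, -9.50650907e+01, -4.30184269e+01, -5.27583288e-04,
        1.24796593e-02,  1.26860105e-04]), 'ee_pos': array([6.49595724e-01, 3.77171040e-05, 2.30675284e-01]), 'tool_rot': array([ 7.07111891e-01,  7.07101415e-01, -3.96128186e-04, -4.52717737e-04]), 'ft_force': array([0.94808685, 0.1542257 , 0.5163127 ]), 'torque': array([-0.00642939,  0.05747169,  0.01076173]), 'grip_force': 0.0, 'grip_width': 1.0041839421788896}
scene [0.90802737 0.56121955 0.83594788]
side [ 0.21023619 -0.78231252  0.58830385]
wrist [0.64906804 0.08500508 0.3735028 ]
pin_knob scene 0.95 [318. 408.] [0.4999 0.3799 0.114 ]
pin_knob side 0.51 [162. 224.] [0.4934 0.3756 0.114 ]
   tri [0.4963 0.3798 0.1112]
jig_center scene 0.85 [326. 402.] [0.5049 0.3795 0.083 ]
jig_center side 0.53 [170. 227.] [0.4999 0.3785 0.083 ]
   tri [0.502  0.3
[... 602 characters left out ...]
42 0.134  0.0648]
tray_floor scene 0.8 [228. 293.] [0.5191 0.0114 0.004 ]
tray_floor side 0.66 [241. 275.] [0.5246 0.0234 0.004 ]
tray_floor wrist 0.72 [168. 160.] [0.5164 0.0067 0.004 ]
   tri [0.5203 0.0118 0.0108]
green_floor side 0.93 [368. 322.] [ 0.4472 -0.3877  0.004 ]
oil_can_center scene 0.64 [305. 306.] [0.6253 0.2259 0.035 ]
oil_can_center side 0.86 [215. 345.] [0.7416 0.02   0.035 ]
oil_can_center wrist 0.79 [168. 367.] [0.736  0.0138 0.035 ]
   tri [0.7028 0.0925 0.02  ]
jar_center scene 0.86 [152. 316.] [ 0.318  -0.1802  0.0325]
jar_center side 0.63 [299. 224.] [ 0.3299 -0.1709  0.0325]
jar_center wrist 0.66 [318.  21.] [ 0.3285 -0.1721  0.0325]
   tri [ 0.3272 -0.1731  0.036 ]
```

View pics/scene0.png

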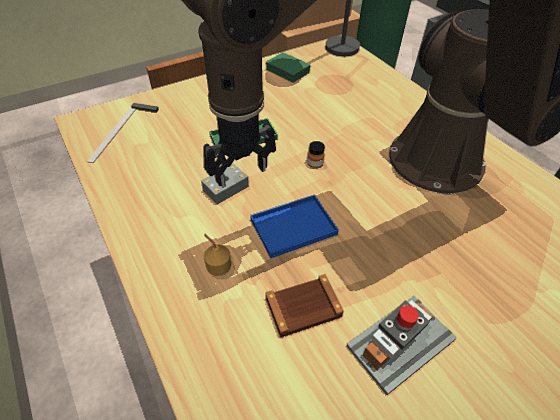

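View pics/wrist0.png

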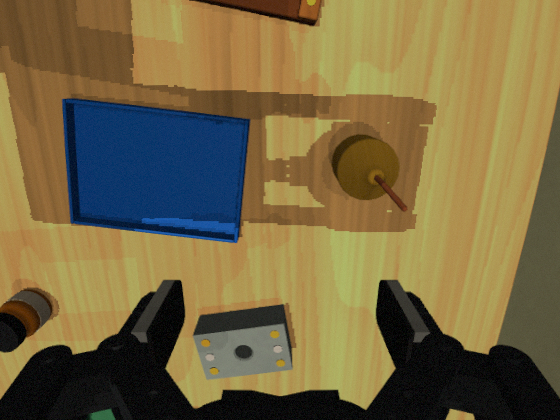

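The scene picture shows the stack with the red knob at (408,318), board at (305,305), blue tray (293,228), stand (225,183) and the green tray half hidden behind the arm (245,132). The wrist view shows the blue tray, the oil can (365,168) and the stand hole (244,350). Next I move over the stack to look from near.

```bash
python3 -m creep '{"gripper":[-1,-1,-1,-1,-1,-1,-1,-1,-1],"dp":[[0.15,-0.075,-0.05],[0.15,-0.075,-0.05],[0.15,-0.075,-0.05],[0.15,-0.075,-0.05],[0.15,-0.075,-0.05],[0.15,-0.075,-0.05],[0.15,-0.075,-0.05],[0.15,-0.075,-0.05],[0,0,0]],"turn":[[0,0,0],[0,0,0],[0,0,0],[0,0,0],[0,0,0],[0,0,0],[0,0,0],[0,0,0],[0,0,0]]}' 40
cat > look.py <<'E'
import sys
from h import *
# look.py picname label:z ...
s=bot.observe(); C=cam("wrist",s); im=save("wrist",sys.argv[1])
print("t",round(s["t"],2),"tcp",s["ee_pos"].round(4),"yaw_x",np.degrees(np.arctan2(*R.from_quat(s["tool_rot"]).as_matrix()[1::-1,0])).round(2))
for a in sys.argv[2:]:
    k,z=a.split(":");z=float(z)
    for m in bot.mark_of(k,"wrist")[:2]: print(k,"mark",round(m["p"],2),np.round(m["location"]),atz(C,m["location"],z).round(4))
    for m in bot.regions_of(k,"wrist")[:1]:
        if m["p"]<.3: continue
        ys,xs=np.nonzero(m["pixels"]); P=np.array([atz(C,(y,x),z)[:2] for y,x in zip(ys[::3],xs[::3])],np.float32)
        r=cv2.minAreaRect(P*1000); (w,h),an=r[1],r[2]
        if h>w: w,h,an=h,w,an+90
        print(k,"region",round(m["p"],2),"c",(np.array(r[0])/1000).round(4),"size mm",round(w),round(h),"long axis deg",round((an+90)%180-90,1))
E
python3 look.py w1.png pin_knob:0.114 jig_center:0.091 work_center:0.075 packing_center:0.055 board_top:0.018
```

```text
t: 2.78
ee_pos: [0.4991, 0.3025, 0.3324]
tool_rot: [0.706, 0.708, 0.001, 0.0]
ft_force: [-0.1, -0.7, -0.1]
grip_width: 0.999
grip_force: 0.0
t 2.77 tcp [0.4991 0.3025 0.3324] yaw_x 90.17
pin_knob mark 0.98 [106. 278.] [0.4964 0.3752 0.114 ]
pin_knob region 0.71 c [0.4986 0.3759] size mm 35 35 long axis deg -89.8
jig_center mark 0.62 [106. 280.] [0.4981 0.3749 0.091 ]
jig_center region 0.98 c [0.4984 0.3761] size mm 81 60 long axis deg 8.3
work_center region 0.72 c [0.4986 0.3756] size mm 120 49 long axis deg 8.4
packing_center mark 0.68 [104. 282.] [0.5013 0.3753 0.055 ]
packing_center region 0.73 c [0.4993 0.3768] size mm 160 41 long axis deg 7.3
board_top mark 0.87 [222. 366.] [0.6218 0.2131 0.018 ]
board_top region 0.81 c [0.6212 0.211 ] size mm 155 110 long axis deg -11.1
```

View pics/w1.png

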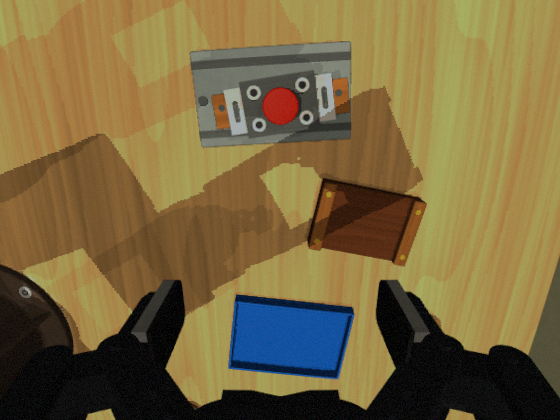

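The wrist view shows the stack squarely: knob at (280,106), jig, workpiece ears and block ends all concentric, yaw about 8°, with the board at (366,222). The region sizes match the spec. I turn so that the fingers close across the stack's y.

```bash
cat > to.py <<'E'
# to.py x y z heading_of_tool_x_deg : what remains, in move units
import sys
from h import *
s=bot.observe(); M=R.from_quat(s["tool_rot"]).as_matrix()
x,y,z,h=map(float,sys.argv[1:5]); h=np.radians(h)
T=np.array([[np.cos(h),np.sin(h),0],[np.sin(h),-np.cos(h),0],[0,0,-1]]).T.T
d=np.array([x,y,z])-s["ee_pos"]
print("t",round(s["t"],2),"tcp",s["ee_pos"].round(4),"dp total",(M.T@d/.25).round(3),"dp in target frame",(T.T@d/.25).round(3),"turn",(R.from_matrix(M.T@T).as_rotvec()/(2*np.pi)).round(4),"j6",s["joint_pos"][5].round(2),"grip",round(s["grip_width"],3),round(s["grip_force"],1))
E
python3 -m creep '{"gripper":[-1,-1,-1,-1,-1,-1,-1,-1,-1],"dp":[[0,0,0.05],[0,0,0.05],[0,0,0.05],[0,0,0.05],[0,0,0.05],[0,0,0.05],[0,0,0.05],[0,0,0.05],[0,0,0]],"turn":[[0,0,0.0285],[0,0,0.0285],[0,0,0.0285],[0,0,0.0285],[0,0,0.0285],[0,0,0.0285],[0,0,0.0285],[0,0,0.0285],[0,0,0]]}'
python3 to.py 0.4985 0.3758 0.094 8
```

```text
t: 4.45
ee_pos: [0.4996, 0.2997, 0.2305]
tool_rot: [0.998, 0.069, -0.001, 0.0]
ft_force: [-1.2, -0.0, 0.8]
grip_width: 1.002
grip_force: 0.0
t 4.45 tcp [0.4996 0.2997 0.2305] dp total [ 0.039 -0.303  0.546] dp in target frame [ 0.038 -0.302  0.546] turn [ 0.0001  0.0002 -0.0001] j6 1.92 grip 1.002 0.0
```

```bash
python3 -m creep '{"gripper":[-1,-1,-1,-1],"dp":[[0.013,-0.1,0.05],[0.013,-0.1,0.05],[0.013,-0.1,0.05],[0,0,0]],"turn":[[0,0,0],[0,0,0],[0,0,0],[0,0,0]]}'
python3 look.py w2.png pin_knob:0.127 jig_center:0.091; python3 to.py 0.4985 0.3758 0.094 8
```

```text
t: 4.95
ee_pos: [0.4986, 0.3775, 0.1924]
tool_rot: [0.997, 0.071, -0.001, 0.0]
ft_force: [-0.1, -0.1, 0.6]
grip_width: 1.001
grip_force: 0.0
t 4.95 tcp [0.4986 0.3775 0.1924] yaw_x 8.1
pin_knob mark 0.84 [221. 282.] [0.5041 0.3774 0.127 ]
jig_center region 0.93 c [0.4999 0.376 ] size mm 83 59 long axis deg 9.0
t 5.2 tcp [0.4995 0.3753 0.1941] dp total [-0.004 -0.002  0.4  ] dp in target frame [-0.004 -0.002  0.4  ] turn [-0.     -0.     -0.0002] j6 2.03 grip 0.998 0.0
```

```bash
python3 -m creep '{"gripper":[-1,-1,-1,-1,-1,1,1,1,1,1,1,1],"dp":[[0,0,0.1],[0,0,0.1],[0,0,0.1],[0,0,0.1],[0,0,0],[0,0,0],[0,0,0],[0,0,0],[0,0,0],[0,0,0],[0,0,0],[0,0,0]],"turn":[[0,0,0],[0,0,0],[0,0,0],[0,0,0],[0,0,0],[0,0,0],[0,0,0],[0,0,0],[0,0,0],[0,0,0],[0,0,0],[0,0,0]]}' 30
```

```text
t: 6.7
ee_pos: [0.4998, 0.3759, 0.0949]
tool_rot: [0.998, 0.069, 0.001, -0.0]
ft_force: [-1.5, -1.6, 7.8]
grip_width: 0.41
grip_force: 29.1
```

```bash
python3 -m creep '{"gripper":[1,1,1,1,1,1,1],"dp":[[0,0,-0.03],[0,0,-0.03],[0,0,-0.05],[0,0,-0.1],[0,0,-0.15],[0,0,-0.1],[0,0,0]],"turn":[[0,0,0],[0,0,0],[0,0,0],[0,0,0],[0,0,0],[0,0,0],[0,0,0]]}'
python3 look.py w3.png jig_center:0.091 pin_knob:0.23; python3 to.py 0.61 -0.208 0.2 0
```

```text
t: 7.58
ee_pos: [0.5004, 0.3764, 0.2115]
tool_rot: [0.998, 0.069, 0.002, -0.001]
ft_force: [-0.1, 1.5, -2.4]
grip_width: 0.412
grip_force: 30.1
t 7.58 tcp [0.5004 0.3764 0.2115] yaw_x 7.92
jig_center mark 0.96 [206. 282.] [0.4984 0.3747 0.091 ]
jig_center region 0.78 c [0.4999 0.3763] size mm 83 60 long axis deg 9.1
pin_knob mark 0.96 [308. 280.] [0.4976 0.3762 0.23  ]
pin_knob mark 0.71 [ 81. 472.] [0.5975 0.3228 0.23  ]
pin_knob region 0.65 c [0.4982 0.3749] size mm 57 38 long axis deg -2.0
t 7.83 tcp [0.4988 0.3753 0.2078] dp total [0.119 2.372 0.033] dp in target frame [0.445 2.333 0.031] turn [0.0001 0.0002 0.022 ] j6 2.03 grip 0.409 30.1
```

View pics/w3.png

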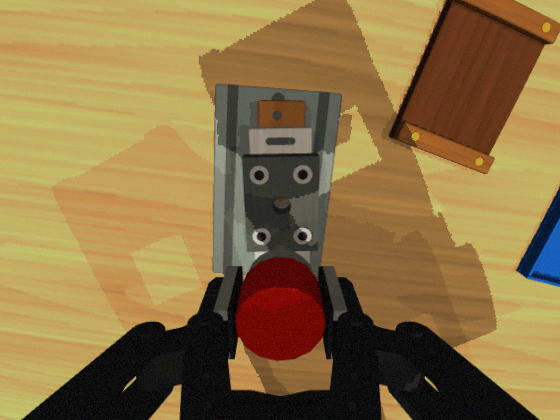

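The pin hangs upright in the fingers (knob at 282,308). The jig is undisturbed, with its hole at (282,206). Now to the stand, stopping short to look.

```bash
python3 -m creep '{"gripper":[1,1,1,1,1,1,1,1,1,1,1,1,1,1],"dp":[[-0.014,0.1,0],[-0.014,0.19,0],[-0.014,0.2,0],[-0.014,0.2,0],[-0.014,0.2,0],[-0.014,0.2,0],[-0.014,0.2,0],[-0.014,0.2,0],[-0.014,0.2,0],[-0.014,0.2,0],[-0.014,0.19,0],[-0.014,0.15,0],[0,0.1,0],[0,0,0]],"turn":[[0,0,0],[0,0,0],[0,0,0],[0,0,0],[0,0,0],[0,0,0],[0,0,0],[0,0,0],[0,0,0],[0,0,0],[0,0,0],[0,0,0],[0,0,0],[0,0,0]]}'
python3 look.py w4.png stand_hole:0.04 green_floor:0.004; python3 to.py 0.61 -0.208 0.2 8
```

```text
t: 9.57
ee_pos: [0.537, -0.2091, 0.2081]
tool_rot: [0.998, 0.068, -0.0, -0.0]
ft_force: [-0.4, 0.6, -2.1]
grip_width: 0.416
grip_force: 30.3
t 9.57 tcp [ 0.537  -0.2091  0.2081] yaw_x 7.78
stand_hole mark 0.96 [113. 295.] [ 0.6052 -0.2127  0.04  ]
stand_hole region 0.83 c [ 0.6045 -0.2121] size mm 111 71 long axis deg 9.2
green_floor mark 0.72 [267. 426.] [ 0.4562 -0.3897  0.004 ]
green_floor region 0.68 c [ 0.4575 -0.3941] size mm 190 108 long axis deg -9.3
t 9.82 tcp [ 0.5376 -0.2064  0.2087] dp total [0.286 0.047 0.035] dp in target frame [0.286 0.047 0.035] turn [-0.0001  0.0001 -0.0001] j6 1.01 grip 0.416 30.3
```

View pics/w4.png

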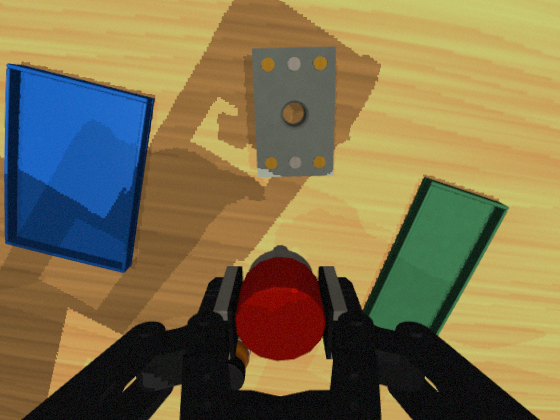

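```bash
python3 look.py w5.png stand_hole:0.04 green_floor:0.004 tray_floor:0.004;python3 look.py w5.png stand_hole:0.04; python3 to.py 0.605 -0.209 0.1 8
```

```text
t 9.82 tcp [ 0.5376 -0.2064  0.2087] yaw_x 7.96
stand_hole mark 0.93 [114. 297.] [ 0.6056 -0.2114  0.04  ]
stand_hole region 0.72 c [ 0.6043 -0.2122] size mm 110 70 long axis deg 8.9
green_floor mark 0.98 [267. 427.] [ 0.4574 -0.3885  0.004 ]
green_floor region 0.98 c [ 0.4583 -0.3937] size mm 189 107 long axis deg -9.6
tray_floor mark 0.79 [173.  78.] [0.514  0.0056 0.004 ]
tray_floor region 0.74 c [0.51   0.0092] size mm 201 150 long axis deg -6.9
t 10.18 tcp [ 0.5381 -0.2068  0.2089] yaw_x 7.94
stand_hole mark 0.7 [114. 298.] [ 0.6065 -0.2129  0.04  ]
stand_hole region 0.81 c [ 0.6044 -0.2123] size mm 110 70 long axis deg 8.9
t 10.32 tcp [ 0.538  -0.207   0.2088] dp total [0.264 0.045 0.435] dp in target frame [0.264 0.045 0.435] turn [-0.     -0.     -0.0002] j6 1.01 grip 0.408 30.3
```

```bash
python3 -m creep '{"gripper":[1,1,1,1,1,1,1,1],"dp":[[0.067,0.014,0],[0.1,0.02,0],[0.1,0.021,0],[0,0,0.1],[0,0,0.15],[0,0,0.15],[0,0,0.05],[0,0,0]],"turn":[[0,0,0],[0,0,0],[0,0,0],[0,0,0],[0,0,0],[0,0,0],[0,0,0],[0,0,0]]}'
python3 to.py 0.606 -0.2115 0.045 8
python3 - <<'E'
from h import *
a=bot.grab_frame("side"); C=cam("side")
c=a[215:325,285:415]
cv2.imwrite("pics/s1.png",cv2.resize(c,None,fx=5,fy=5,interpolation=2)[:,:,::-1])
m=bot.mark_of("pin_knob","side")[0]; print(m, atz(C,m["location"],.109))
E
```

```text
t: 11.32
ee_pos: [0.6063, -0.2115, 0.096]
tool_rot: [0.998, 0.069, -0.0, -0.0]
ft_force: [-0.3, 0.2, -0.0]
grip_width: 0.416
grip_force: 30.3
t 11.32 tcp [ 0.6063 -0.2115  0.096 ] dp total [-0.001 -0.     0.204] dp in target frame [-0.001 -0.     0.204] turn [-0.0001  0.0001 -0.0002] j6 1.05 grip 0.416 30.3
{'location': [244.4, 348.6], 'p': 0.75} [ 0.61004503 -0.20139417  0.109     ]
```

View pics/s1.png

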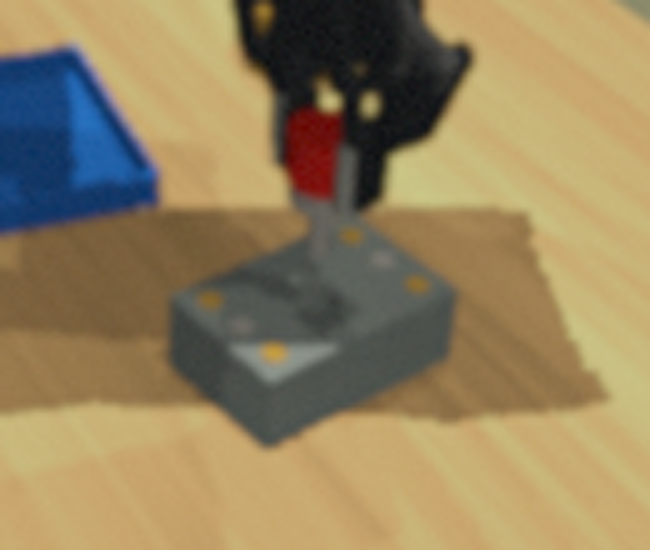

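The pin is straight above the hole of the stand (crop, near 320,290), so I lower it.

```bash
python3 -m creep '{"gripper":[1,1,1,1,1,1,1,1],"dp":[[0,0,0.04],[0,0,0.04],[0,0,0.04],[0,0,0.03],[0,0,0.025],[0,0,0.02],[0,0,0],[0,0,0]],"turn":[[0,0,0],[0,0,0],[0,0,0],[0,0,0],[0,0,0],[0,0,0],[0,0,0],[0,0,0]]}'
```

```text
t: 12.42
ee_pos: [0.6061, -0.2116, 0.0477]
tool_rot: [0.998, 0.069, 0.0, 0.0]
ft_force: [0.7, 0.3, -2.1]
grip_width: 0.408
grip_force: 30.3
```

Still weight only; a little further until contact.

```bash
python3 -m creep '{"gripper":[1,1,1,1],"dp":[[0,0,0.006],[0,0,0.006],[0,0,0],[0,0,0]],"turn":[[0,0,0],[0,0,0],[0,0,0],[0,0,0]]}'
```

```text
t: 12.92
ee_pos: [0.606, -0.2115, 0.0445]
tool_rot: [0.998, 0.069, -0.0, 0.0]
ft_force: [-0.2, 0.0, -0.7]
grip_width: 0.412
grip_force: 30.3
```

```bash
python3 -m creep '{"gripper":[1,1,1],"dp":[[0,0,0.006],[0,0,0],[0,0,0]],"turn":[[0,0,0],[0,0,0],[0,0,0]]}'
```

```text
t: 13.3
ee_pos: [0.6062, -0.2116, 0.0439]
tool_rot: [0.998, 0.069, 0.0, 0.0]
ft_force: [-3.7, 1.2, 12.0]
grip_width: 0.412
grip_force: 31.5
```

```bash
python3 -m creep '{"gripper":[0,-0.5,-1,-1,-1,-1,-1,-1,-1,-1],"dp":[[0,0,0],[0,0,0],[0,0,0],[0,0,0],[0,0,-0.1],[0,0,-0.15],[0,0,-0.2],[0,0,-0.2],[0,0,-0.1],[0,0,0]],"turn":[[0,0,0],[0,0,0],[0,0,0],[0,0,0],[0,0,0],[0,0,0],[0,0,0],[0,0,0],[0,0,0],[0,0,0]]}'
python3 look.py w6.png pin_knob:0.063 stand_hole:0.04; python3 to.py 0.499 0.3758 0.22 8.5
```

```text
t: 14.55
ee_pos: [0.607, -0.2119, 0.2328]
tool_rot: [0.998, 0.069, 0.002, 0.001]
ft_force: [-0.0, 0.0, -0.5]
grip_width: 1.002
grip_force: 0.0
t 14.55 tcp [ 0.607  -0.2119  0.2328] yaw_x 7.92
pin_knob mark 0.61 [187. 278.] [ 0.6071 -0.2103  0.063 ]
pin_knob region 0.83 c [ 0.604  -0.2113] size mm 40 35 long axis deg 32.7
stand_hole mark 0.57 [182. 280.] [ 0.6067 -0.2122  0.04  ]
stand_hole region 0.82 c [ 0.6061 -0.2125] size mm 114 70 long axis deg 10.0
t 14.8 tcp [ 0.6054 -0.2112  0.2291] dp total [-0.098 -2.384  0.039] dp in target frame [-0.074 -2.385  0.037] turn [-0.0002  0.0003 -0.0016] j6 1.05 grip 1.004 0.0
```

View pics/w6.png

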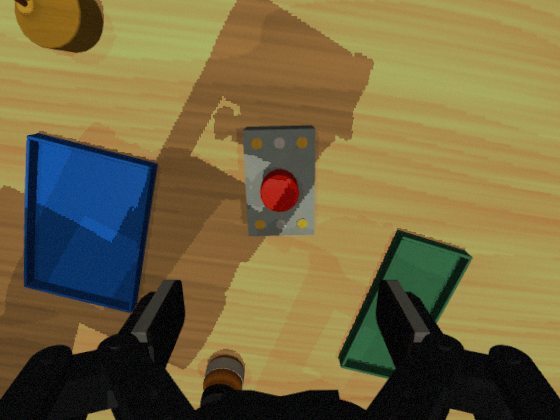

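The pin stands home with its knob at (280,190), centred on the stand. Back to the stack for the jig.

```bash
python3 -m creep '{"gripper":[-1,-1,-1,-1,-1,-1,-1,-1,-1,-1,-1,-1,-1,-1],"dp":[[-0.008,-0.1,0],[-0.008,-0.2,0],[-0.008,-0.2,0],[-0.008,-0.2,0],[-0.008,-0.2,0],[-0.008,-0.2,0],[-0.008,-0.2,0],[-0.008,-0.2,0],[-0.008,-0.2,0],[-0.008,-0.2,0],[-0.008,-0.2,0],[-0.008,-0.184,0.01],[0,-0.1,0.02],[0,0,0]],"turn":[[0,0,0],[0,0,0],[0,0,0],[0,0,0],[0,0,0],[0,0,0],[0,0,0],[0,0,0],[0,0,0],[0,0,0],[0,0,0],[0,0,0],[0,0,-0.0016],[0,0,0]]}'
python3 look.py w7.png jig_center:0.091 work_center:0.075 packing_center:0.055; python3 to.py 0.499 0.3758 0.06 8.5
```

```text
t: 16.55
ee_pos: [0.4988, 0.3768, 0.222]
tool_rot: [0.997, 0.075, -0.001, 0.0]
ft_force: [0.3, -1.1, -0.8]
grip_width: 1.001
grip_force: 0.0
t 16.55 tcp [0.4988 0.3768 0.222 ] yaw_x 8.65
jig_center mark 0.9 [200. 282.] [0.498 0.375 0.091]
jig_center region 0.88 c [0.5    0.3762] size mm 83 60 long axis deg 8.6
work_center mark 0.59 [190. 280.] [0.5019 0.3774 0.075 ]
work_center region 0.73 c [0.4992 0.3761] size mm 120 49 long axis deg 8.6
packing_center mark 0.92 [186. 284.] [0.5004 0.3731 0.055 ]
packing_center region 0.79 c [0.4999 0.3766] size mm 160 39 long axis deg 7.2
t 16.9 tcp [0.5004 0.3747 0.2232] dp total [-0.005 -0.005  0.653] dp in target frame [-0.005 -0.005  0.653] turn [-0.     -0.     -0.0002] j6 2.02 grip 0.997 0.0
```

```bash
python3 -m creep '{"gripper":[-1,-1,-1,-1,-1,-1,-1,1,1,1,1,1,1],"dp":[[-0.004,-0.005,0.1],[0,0,0.15],[0,0,0.15],[0,0,0.15],[0,0,0.06],[0,0,0.043],[0,0,0],[0,0,0],[0,0,0],[0,0,0],[0,0,0],[0,0,0],[0,0,0]],"turn":[[0,0,0],[0,0,0],[0,0,0],[0,0,0],[0,0,0],[0,0,0],[0,0,0],[0,0,0],[0,0,0],[0,0,0],[0,0,0],[0,0,0],[0,0,0]]}' 60
```

```text
t: 18.52
ee_pos: [0.4995, 0.3768, 0.0611]
tool_rot: [0.997, 0.074, 0.001, -0.0]
ft_force: [-0.5, -2.8, 7.9]
grip_width: 0.691
grip_force: 63.9
```

Gripping the jig at this depth would put the fingertips into the board when setting it down, so I release and regrip 16 mm higher.

```bash
python3 -m creep '{"gripper":[0,-1,-1,-1,-1,-1,1,1,1,1,1,1],"dp":[[0,0,0],[0,0,0],[0,0,0],[0,0,-0.032],[0,0,-0.033],[0,0,0],[0,0,0],[0,0,0],[0,0,0],[0,0,0],[0,0,0],[0,0,0]],"turn":[[0,0,0],[0,0,0],[0,0,0],[0,0,0],[0,0,0],[0,0,0],[0,0,0],[0,0,0],[0,0,0],[0,0,0],[0,0,0],[0,0,0]]}' 60
python3 -m creep '{"gripper":[1,1,1,1,1],"dp":[[0,0,-0.02],[0,0,-0.02],[0,0,-0.02],[0,0,-0.02],[0,0,0]],"turn":[[0,0,0],[0,0,0],[0,0,0],[0,0,0],[0,0,0]]}'
python3 - <<'E'
from h import *
im=save("side","s2.png"); cv2.imwrite("pics/s2c.png",cv2.resize(im[90:230,160:340],None,fx=4,fy=4,interpolation=2)[:,:,::-1])
E
```

```text
t: 20.02
ee_pos: [0.4988, 0.3767, 0.0763]
tool_rot: [0.997, 0.074, -0.0, -0.0]
ft_force: [-2.6, -0.4, 8.9]
grip_width: 0.679
grip_force: 63.5
t: 20.65
ee_pos: [0.4991, 0.3768, 0.0965]
tool_rot: [0.997, 0.074, 0.0, -0.0]
ft_force: [0.7, 0.4, -6.1]
grip_width: 0.682
grip_force: 66.2
```

View pics/s2c.png

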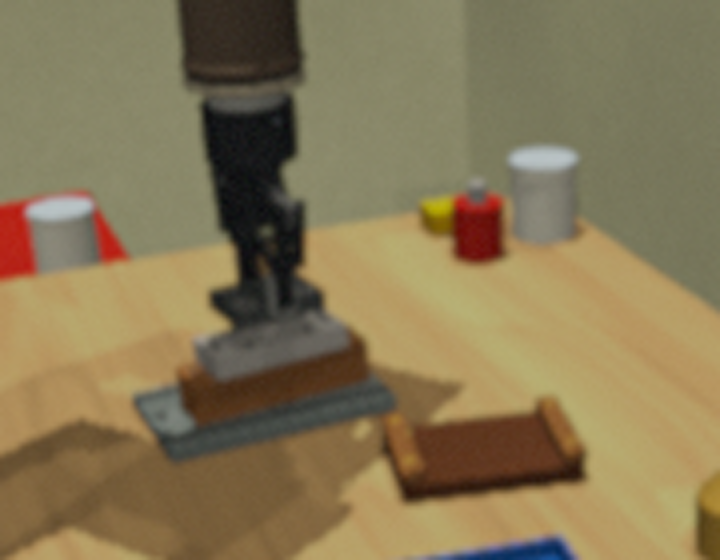

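The jig alone is lifted, level, and the workpiece stayed on the block (crop around 275,350). Toward the board, stopping short to measure it.

```bash
python3 -m creep '{"gripper":[1,1,1,1,1,1,1,1,1],"dp":[[0,0,-0.1],[0,0,-0.14],[0,0.05,-0.1],[0,0.12,-0.1],[0,0.12,0],[0.02,0.12,0],[0.02,0.08,0],[0,0.04,0],[0,0,0]],"turn":[[0,0,0],[0,0,0],[0,0,0],[0,0,0],[0,0,0],[0,0,0],[0,0,0],[0,0,0],[0,0,0]]}'
python3 -c 1; python3 look.py w8.png board_top:0.018 work_center:.075;python3 look.py w9.png board_top:0.018
python3 to.py 0.62 0.213 0.2 -11
```

```text
t: 21.82
ee_pos: [0.5284, 0.2468, 0.2059]
tool_rot: [0.997, 0.074, -0.0, -0.0]
ft_force: [-0.3, 0.4, -5.1]
grip_width: 0.682
grip_force: 68.0
t 21.82 tcp [0.5284 0.2468 0.2059] yaw_x 8.45
board_top mark 0.84 [ 91. 333.] [0.6205 0.2113 0.018 ]
board_top region 0.6 c [0.6208 0.2103] size mm 152 104 long axis deg -11.6
work_center mark 0.64 [204. 131.] [0.5057 0.3716 0.075 ]
work_center region 0.82 c [0.5005 0.3725] size mm 122 58 long axis deg 9.0
t 22.07 tcp [0.5281 0.2477 0.206 ] yaw_x 8.54
board_top mark 0.67 [ 92. 333.] [0.6195 0.2126 0.018 ]
t 22.23 tcp [0.5283 0.2474 0.206 ] dp total [0.342 0.191 0.024] dp in target frame [0.387 0.065 0.024] turn [-0.      0.      0.0542] j6 1.81 grip 0.681 68.0
```

View pics/w9.png

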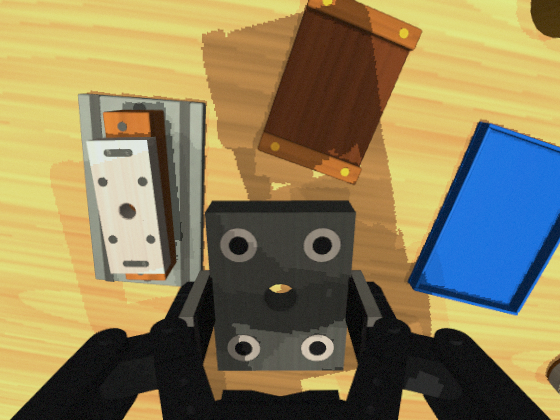

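Board is at about (335,92) with the held jig square in the fingers; the workpiece is still seated on the block. Turn and go above the board.

```bash
python3 -m creep '{"gripper":[1,1,1,1,1,1,1,1,1,1,1],"dp":[[0,0,0],[0,0,0],[0.1,0.02,0],[0.15,0.024,0],[0.1,0.024,0],[0.038,0,0.05],[0,0,0.12],[0,0,0.15],[0,0,0.15],[0,0,0.1],[0,0,0]],"turn":[[0,0,0.0278],[0,0,0.0278],[0,0,0],[0,0,0],[0,0,0],[0,0,0],[0,0,0],[0,0,0],[0,0,0],[0,0,0],[0,0,0]]}'
python3 to.py 0.62 0.2115 0.0335 -11.5; python3 look.py w10.png board_top:0.018
python3 - <<'E'
from h import *
C=cam("side");im=save("side","s3.png"); cv2.imwrite("pics/s3c.png",cv2.resize(im[140:240,220:350],None,fx=5,fy=5,interpolation=2)[:,:,::-1])
E
```

```text
t: 23.6
ee_pos: [0.6178, 0.2109, 0.0611]
tool_rot: [0.995, -0.1, -0.002, 0.001]
ft_force: [0.5, 0.0, -5.9]
grip_width: 0.678
grip_force: 67.9
t 23.6 tcp [0.6178 0.2109 0.0611] dp total [ 0.009 -0.004  0.111] dp in target frame [ 0.008 -0.004  0.111] turn [0.0003 0.0007 0.    ] j6 2.05 grip 0.678 67.9
t 23.6 tcp [0.6178 0.2109 0.0611] yaw_x -11.5
```

View pics/s3c.png

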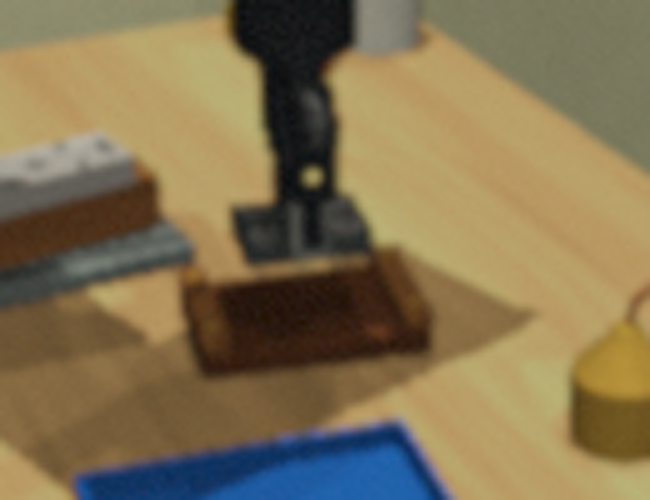

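The jig is between the cleats in x, parallel to the board. I lower it.

```bash
python3 -m creep '{"gripper":[1,1,1,1,1,1],"dp":[[0.006,-0.002,0.03],[0,0,0.03],[0,0,0.025],[0,0,0.015],[0,0,0],[0,0,0]],"turn":[[0,0,0],[0,0,0],[0,0,0],[0,0,0],[0,0,0],[0,0,0]]}'; python3 to.py 0.62 0.2115 0.0325 -11.5
```

```text
t: 24.55
ee_pos: [0.6217, 0.2112, 0.0387]
tool_rot: [0.995, -0.1, 0.0, -0.0]
ft_force: [0.5, 0.3, -7.3]
grip_width: 0.683
grip_force: 67.9
t 24.55 tcp [0.6217 0.2112 0.0387] dp total [-0.007  0.     0.025] dp in target frame [-0.007  0.     0.025] turn [-0.     -0.     -0.0001] j6 2.05 grip 0.683 67.9
```

```bash
python3 -m creep '{"gripper":[1,1,1,1],"dp":[[0,0,0.01],[0,0,0.01],[0,0,0.005],[0,0,0]],"turn":[[0,0,0],[0,0,0],[0,0,0],[0,0,0]]}'
```

```text
t: 25.05
ee_pos: [0.6215, 0.2112, 0.0322]
tool_rot: [0.995, -0.1, -0.0, 0.0]
ft_force: [-1.0, -0.3, -6.7]
grip_width: 0.681
grip_force: 68.0
```

```bash
python3 -m creep '{"gripper":[1,1,1],"dp":[[0,0,0.006],[0,0,0],[0,0,0]],"turn":[[0,0,0],[0,0,0],[0,0,0]]}';python3 -m creep '{"gripper":[1,1,1],"dp":[[0,0,0.004],[0,0,0],[0,0,0]],"turn":[[0,0,0],[0,0,0],[0,0,0]]}'
```

```text
t: 25.42
ee_pos: [0.6216, 0.2112, 0.0308]
tool_rot: [0.995, -0.1, 0.0, -0.0]
ft_force: [-0.1, -0.1, -6.4]
grip_width: 0.68
grip_force: 68.0
t: 25.8
ee_pos: [0.6216, 0.2112, 0.0298]
tool_rot: [0.995, -0.1, 0.0, -0.0]
ft_force: [0.7, 0.6, -5.8]
grip_width: 0.679
grip_force: 68.0
```

```bash
python3 -m creep '{"gripper":[1,1,1],"dp":[[0,0,0.005],[0,0,0],[0,0,0]],"turn":[[0,0,0],[0,0,0],[0,0,0]]}';python3 -m creep '{"gripper":[1,1,1],"dp":[[0,0,0.005],[0,0,0],[0,0,0]],"turn":[[0,0,0],[0,0,0],[0,0,0]]}'
python3 - <<'E'
from h import *
im=save("side","s4.png"); cv2.imwrite("pics/s4c.png",cv2.resize(im[165:225,250:320],None,fx=8,fy=8,interpolation=2)[:,:,::-1])
E
```

```text
t: 26.18
ee_pos: [0.6216, 0.2112, 0.0285]
tool_rot: [0.995, -0.1, -0.0, 0.0]
ft_force: [0.3, -0.3, -6.4]
grip_width: 0.682
grip_force: 68.0
t: 26.55
ee_pos: [0.6216, 0.2112, 0.0273]
tool_rot: [0.995, -0.1, -0.0, -0.0]
ft_force: [-1.3, 0.2, -6.5]
grip_width: 0.677
grip_force: 68.0
```

View pics/s4c.png

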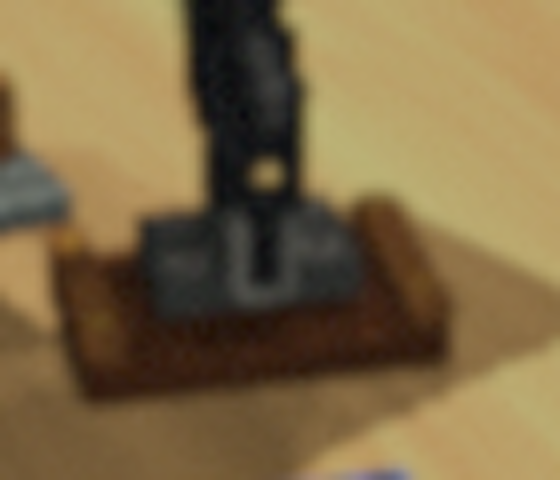

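The jig hovers just above the board, with the finger ends a little above its underside. Continue in small steps.

```bash
for i in 1; do python3 -m creep '{"gripper":[1,1,1],"dp":[[0,0,0.006],[0,0,0],[0,0,0]],"turn":[[0,0,0],[0,0,0],[0,0,0]]}'|grep -E "ee_pos|ft";python3 -m creep '{"gripper":[1,1,1],"dp":[[0,0,0.006],[0,0,0],[0,0,0]],"turn":[[0,0,0],[0,0,0],[0,0,0]]}'|grep -E "ee_pos|ft"; done
```

```text
ee_pos: [0.6216, 0.2112, 0.0258]
ft_force: [0.2, -0.0, -6.2]
ee_pos: [0.6216, 0.2112, 0.0243]
ft_force: [-0.0, 0.5, -6.9]
```

```bash
python3 -m creep '{"gripper":[1,1,1],"dp":[[0,0,0.006],[0,0,0],[0,0,0]],"turn":[[0,0,0],[0,0,0],[0,0,0]]}'|grep -E "ee_pos|ft";python3 -m creep '{"gripper":[1,1,1],"dp":[[0,0,0.005],[0,0,0],[0,0,0]],"turn":[[0,0,0],[0,0,0],[0,0,0]]}'|grep -E "ee_pos|ft"
python3 - <<'E'
from h import *
im=save("side","s5.png"); cv2.imwrite("pics/s5c.png",cv2.resize(im[165:225,250:320],None,fx=8,fy=8,interpolation=2)[:,:,::-1])
E
```

```text
ee_pos: [0.6216, 0.2112, 0.0228]
ft_force: [-0.4, 0.3, -6.4]
ee_pos: [0.6216, 0.2112, 0.0215]
ft_force: [1.1, -0.3, -6.2]
```

View pics/s5c.png

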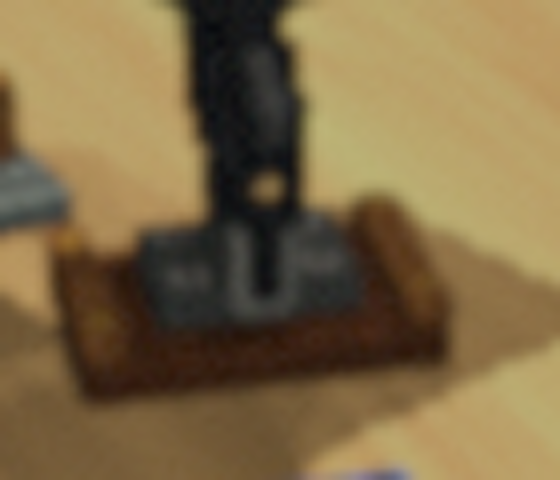

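```bash
python3 -m creep '{"gripper":[1,1,1],"dp":[[0,0,0.004],[0,0,0],[0,0,0]],"turn":[[0,0,0],[0,0,0],[0,0,0]]}'|grep -E "ee_pos|ft";python3 -m creep '{"gripper":[1,1,1],"dp":[[0,0,0.004],[0,0,0],[0,0,0]],"turn":[[0,0,0],[0,0,0],[0,0,0]]}'|grep -E "ee_pos|ft|width"
```

```text
ee_pos: [0.6216, 0.2112, 0.0205]
ft_force: [-0.1, -0.2, -6.2]
ee_pos: [0.6216, 0.2112, 0.0195]
ft_force: [0.2, 0.3, -7.0]
grip_width: 0.679
```

My expected contact height had a sign error: it should be TCP ≈ 0.0193, so contact is due now.

```bash
python3 -m creep '{"gripper":[1,1,1],"dp":[[0,0,0.004],[0,0,0],[0,0,0]],"turn":[[0,0,0],[0,0,0],[0,0,0]]}'|grep -E "ee_pos|ft";python3 -m creep '{"gripper":[1,1,1],"dp":[[0,0,0.004],[0,0,0],[0,0,0]],"turn":[[0,0,0],[0,0,0],[0,0,0]]}'|grep -E "ee_pos|ft|width"
```

```text
ee_pos: [0.6216, 0.2112, 0.0194]
ft_force: [-4.5, -1.2, 8.5]
ee_pos: [0.6217, 0.2112, 0.0193]
ft_force: [-9.1, -2.1, 23.4]
grip_width: 0.683
```

```bash
python3 -m creep '{"gripper":[1,0,-0.7,-1,-1,-1,-1,-1,-1,-1],"dp":[[0,0,-0.004],[0,0,0],[0,0,0],[0,0,0],[0,0,-0.08],[0,0,-0.15],[0,0,-0.2],[0,0,-0.2],[0,0,-0.15],[0,0,0]],"turn":[[0,0,0],[0,0,0],[0,0,0],[0,0,0],[0,0,0],[0,0,0],[0,0,0],[0,0,0],[0,0,0],[0,0,0]]}'
python3 -m creep '{"gripper":[-1],"dp":[[0,0,0]],"turn":[[0,0,0]]}' >/dev/null
python3 look.py w11.png board_top:0.018 jig_center:0.034; python3 to.py 0.4993 0.376 0.2 8.5
```

```text
t: 30.9
ee_pos: [0.6235, 0.2117, 0.2184]
tool_rot: [0.995, -0.1, 0.003, -0.001]
ft_force: [-1.0, -0.4, -0.2]
grip_width: 1.0
grip_force: 0.0
t 31.02 tcp [0.6214 0.2111 0.214 ] yaw_x -11.52
board_top mark 0.58 [180. 280.] [0.6213 0.2107 0.018 ]
board_top region 0.97 c [0.6173 0.2121] size mm 152 102 long axis deg -11.5
jig_center mark 0.7 [186. 279.] [0.6198 0.2122 0.034 ]
jig_center region 0.62 c [0.6227 0.2113] size mm 81 60 long axis deg -11.5
t 31.27 tcp [0.6211 0.211  0.2126] dp total [-0.609 -0.549  0.051] dp in target frame [-0.384 -0.725  0.05 ] turn [ 0.0001  0.0003 -0.0556] j6 2.05 grip 1.002 0.0
```

View pics/w11.png

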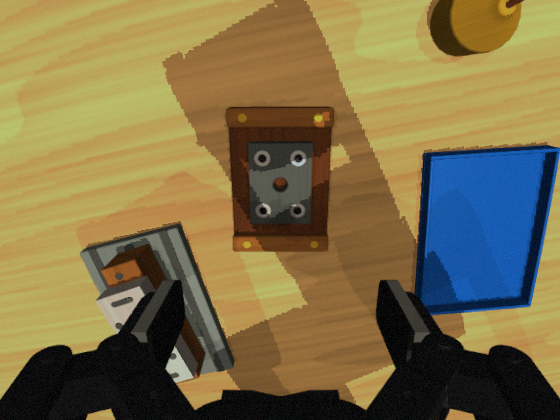

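The jig lies square and centred on the board (centre ≈ 280,183). Now the workpiece.

```bash
python3 -m creep '{"gripper":[-1,-1,-1,-1,-1,-1,-1,-1,-1],"dp":[[0,0,0],[0,0,0],[-0.04,-0.075,0],[-0.084,-0.15,0.01],[-0.1,-0.2,0.02],[-0.1,-0.2,0.02],[-0.06,-0.1,0],[0,0,0],[0,0,0]],"turn":[[0,0,-0.0278],[0,0,-0.0278],[0,0,0],[0,0,0],[0,0,0],[0,0,0],[0,0,0],[0,0,0],[0,0,0]]}'
python3 look.py w12.png work_center:0.075 packing_center:0.055; python3 to.py 0.499 0.376 0.058 8.5
```

```text
t: 32.4
ee_pos: [0.4996, 0.3763, 0.2009]
tool_rot: [0.997, 0.073, -0.0, 0.0]
ft_force: [-0.0, -0.1, -0.1]
grip_width: 1.004
grip_force: 0.0
t 32.4 tcp [0.4996 0.3763 0.2009] yaw_x 8.42
work_center mark 0.92 [194. 278.] [0.505  0.3789 0.075 ]
work_center region 0.77 c [0.4996 0.3757] size mm 122 50 long axis deg 9.3
packing_center mark 0.93 [190. 279.] [0.5027 0.3778 0.055 ]
packing_center region 0.68 c [0.4999 0.3759] size mm 161 40 long axis deg 7.2
t 32.65 tcp [0.5004 0.3756 0.201 ] dp total [-0.005 -0.002  0.572] dp in target frame [-0.005 -0.002  0.572] turn [ 0.     -0.     -0.0003] j6 2.02 grip 0.997 0.0
```

```bash
python3 -m creep '{"gripper":[-1,-1,-1,-1,-1,-1,1,1,1,1,1,1],"dp":[[-0.004,-0.002,0.1],[0,0,0.15],[0,0,0.15],[0,0,0.1],[0,0,0.072],[0,0,0],[0,0,0],[0,0,0],[0,0,0],[0,0,0],[0,0,0],[0,0,0]],"turn":[[0,0,0],[0,0,0],[0,0,0],[0,0,0],[0,0,0],[0,0,0],[0,0,0],[0,0,0],[0,0,0],[0,0,0],[0,0,0],[0,0,0]]}' 50
python3 -m creep '{"gripper":[1,1,1,1,1,1,1],"dp":[[0,0,-0.02],[0,0,-0.03],[0,0,-0.1],[0,0,-0.15],[0,0,-0.15],[0,0,-0.1],[0,0,0]],"turn":[[0,0,0],[0,0,0],[0,0,0],[0,0,0],[0,0,0],[0,0,0],[0,0,0]]}'
python3 look.py w13.png work_center:0.215 packing_center:0.055 tray_floor:0.004; python3 to.py 0.52 0.01 0.2 -7
```

```text
t: 34.15
ee_pos: [0.4994, 0.377, 0.0594]
tool_rot: [0.997, 0.074, 0.001, -0.0]
ft_force: [-0.3, -1.0, 6.8]
grip_width: 0.57
grip_force: 51.6
t: 35.02
ee_pos: [0.4998, 0.3773, 0.1979]
tool_rot: [0.997, 0.074, 0.002, -0.001]
ft_force: [-0.7, 0.4, -2.9]
grip_width: 0.57
grip_force: 52.8
t 35.02 tcp [0.4998 0.3773 0.1979] yaw_x 8.5
work_center mark 0.73 [286. 280.] [0.5069 0.3785 0.215 ]
work_center region 0.63 c [0.5042 0.3782] size mm 116 50 long axis deg 8.7
packing_center region 0.88 c [0.5576 0.3839] size mm 43 39 long axis deg 7.2
tray_floor region 0.87 c [0.4555 0.073 ] size mm 102 43 long axis deg 24.5
t 35.38 tcp [0.4984 0.3763 0.1945] dp total [-0.131  1.462 -0.021] dp in target frame [ 0.264  1.444 -0.022] turn [0.0002 0.0002 0.043 ] j6 2.02 grip 0.57 52.8
```

View pics/w13.png

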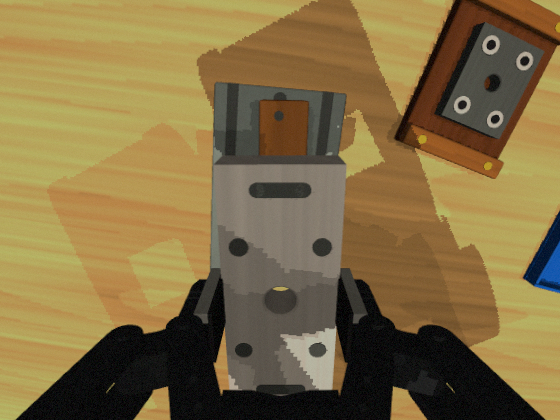

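The aluminium plate is held level and the block stays on the set-up plate. To the blue tray, stopping short to measure.

```bash
python3 -m creep '{"gripper":[1,1,1,1,1,1,1,1,1,1,1],"dp":[[0,0,0],[0,0,0],[-0.005,0.1,0],[-0.005,0.18,0],[-0.006,0.2,0],[-0.006,0.2,0],[-0.006,0.2,0],[-0.005,0.2,0],[-0.005,0.15,0],[0,0.05,0],[0,0,0]],"turn":[[0,0,0.0215],[0,0,0.0215],[0,0,0],[0,0,0],[0,0,0],[0,0,0],[0,0,0],[0,0,0],[0,0,0],[0,0,0],[0,0,0]]}'
python3 -m creep '{"gripper":[1],"dp":[[0,0,0]],"turn":[[0,0,0]]}' >/dev/null
python3 look.py w14.png tray_floor:0.004 tray_floor:0.02; python3 to.py 0.517 0.008 0.04 -7
```

```text
t: 36.75
ee_pos: [0.4506, 0.0597, 0.1954]
tool_rot: [0.998, -0.062, -0.0, -0.0]
ft_force: [-0.0, 0.9, -2.7]
grip_width: 0.572
grip_force: 52.9
t 36.88 tcp [0.4507 0.0608 0.1954] yaw_x -6.96
tray_floor mark 0.69 [109. 334.] [0.5142 0.0024 0.004 ]
tray_floor mark 0.67 [10. 76.] [0.6285 0.2211 0.004 ]
tray_floor region 0.83 c [0.5101 0.0012] size mm 194 144 long axis deg -6.7
tray_floor mark 0.69 [109. 334.] [0.5152 0.0047 0.02  ]
tray_floor mark 0.67 [10. 76.] [0.624 0.213 0.02 ]
tray_floor region 0.83 c [0.5113 0.0035] size mm 184 137 long axis deg -6.7
t 37.12 tcp [0.4505 0.0607 0.1955] dp total [0.289 0.177 0.622] dp in target frame [0.29  0.177 0.622] turn [-0.      0.      0.0002] j6 1.76 grip 0.575 52.9
```

View pics/w14.png

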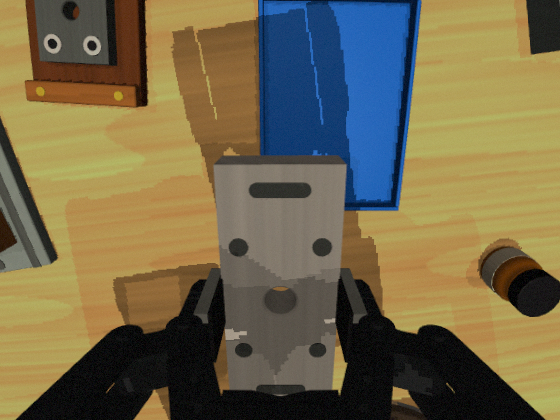

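The tray runs from the lower edge at row ~210 up past the picture's top, between columns 260 and 420, so its centre is about (0.5145, 0.0035). Place the plate.

```bash
python3 -m creep '{"gripper":[1,1,1,1,1,1,1,1,1,1,1],"dp":[[0.062,0.044,0],[0.1,0.07,0],[0.08,0.05,0],[0.04,0.03,0.05],[0,0,0.15],[0,0,0.15],[0,0,0.15],[0,0,0.1],[0,0,0.05],[0,0,0],[0,0,0]],"turn":[[0,0,0],[0,0,0],[0,0,0],[0,0,0],[0,0,0],[0,0,0],[0,0,0],[0,0,0],[0,0,0],[0,0,0],[0,0,0]]}'
python3 to.py 0.5145 0.004 0.0095 -7
```

```text
t: 38.5
ee_pos: [0.5151, 0.0034, 0.0337]
tool_rot: [0.998, -0.061, 0.0, -0.0]
ft_force: [0.8, 0.3, -2.7]
grip_width: 0.57
grip_force: 52.8
t 38.5 tcp [0.5151 0.0034 0.0337] dp total [-0.003 -0.002  0.097] dp in target frame [-0.002 -0.002  0.097] turn [-0.     -0.0002  0.    ] j6 1.64 grip 0.57 52.8
```

```bash
python3 -m creep '{"gripper":[1,1,1,1,1,1],"dp":[[0,0,0.03],[0,0,0.03],[0,0,0.025],[0,0,0.01],[0,0,0],[0,0,0]],"turn":[[0,0,0],[0,0,0],[0,0,0],[0,0,0],[0,0,0],[0,0,0]]}'|grep -E "ee_pos|ft"
python3 -m creep '{"gripper":[1,1,1],"dp":[[0,0,0.004],[0,0,0],[0,0,0]],"turn":[[0,0,0],[0,0,0],[0,0,0]]}'|grep -E "ee_pos|ft"
```

```text
ee_pos: [0.5146, 0.0034, 0.0094]
ft_force: [0.1, 0.0, -2.3]
ee_pos: [0.5147, 0.0034, 0.0084]
ft_force: [-0.0, 0.2, -1.2]
```

```bash
python3 -m creep '{"gripper":[1,1,1],"dp":[[0,0,0.003],[0,0,0],[0,0,0]],"turn":[[0,0,0],[0,0,0],[0,0,0]]}'|grep -E "ee_pos|ft"
```

```text
ee_pos: [0.5148, 0.0034, 0.0083]
ft_force: [-4.1, -0.3, 18.8]
```

```bash
python3 -m creep '{"gripper":[0.5,-0.4,-0.5,-0.5,-0.5,-0.5,-1,-1,-1,-1],"dp":[[0,0,-0.003],[0,0,0],[0,0,0],[0,0,0],[0,0,-0.08],[0,0,-0.15],[0,0,-0.2],[0,0,-0.2],[0,0,-0.15],[0,0,0]],"turn":[[0,0,0],[0,0,0],[0,0,0],[0,0,0],[0,0,0],[0,0,0],[0,0,0],[0,0,0],[0,0,0],[0,0,0]]}'
python3 -m creep '{"gripper":[-1],"dp":[[0,0,0]],"turn":[[0,0,0]]}' >/dev/null
python3 look.py w15.png tray_floor:0.02 work_center:0.024; python3 to.py 0.4993 0.376 0.2 7.5
```

```text
t: 41.25
ee_pos: [0.5162, 0.0034, 0.2061]
tool_rot: [0.998, -0.061, 0.003, -0.0]
ft_force: [-0.1, 1.1, -0.6]
grip_width: 0.998
grip_force: 0.0
t 41.38 tcp [0.5142 0.0034 0.2028] yaw_x -6.99
tray_floor mark 0.82 [177. 278.] [0.5207 0.0051 0.02  ]
tray_floor region 0.85 c [0.5138 0.0039] size mm 190 136 long axis deg -7.2
work_center mark 0.59 [179. 280.] [0.5193 0.0028 0.024 ]
work_center region 0.83 c [0.5143 0.0034] size mm 119 49 long axis deg -6.7
t 41.62 tcp [0.514  0.0035 0.2023] dp total [-0.24  -1.472  0.01 ] dp in target frame [ 0.136 -1.485  0.009] turn [-0.      0.0003 -0.0402] j6 1.64 grip 1.002 0.0
```

View pics/w15.png

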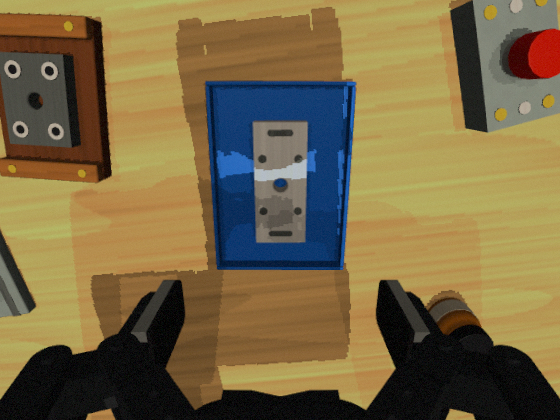

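The plate lies centred and flat in the blue tray (280,183). Back for the block.

```bash
python3 -m creep '{"gripper":[-1,-1,-1,-1,-1,-1,-1,-1,-1,-1,-1,-1],"dp":[[0,0,0],[0,0,0],[0.016,-0.1,0],[0.02,-0.185,0],[0.02,-0.2,0],[0.02,-0.2,0],[0.02,-0.2,0],[0.02,-0.2,0],[0.02,-0.2,0],[0,-0.15,0.02],[0,-0.05,0.02],[0,0,0]],"turn":[[0,0,-0.02],[0,0,-0.02],[0,0,0],[0,0,0],[0,0,0],[0,0,0],[0,0,0],[0,0,0],[0,0,0],[0,0,0],[0,0,0],[0,0,0]]}'
python3 -m creep '{"gripper":[-1],"dp":[[0,0,0]],"turn":[[0,0,0]]}' >/dev/null
python3 look.py w16.png packing_center:0.055; python3 to.py 0.4995 0.376 0.03 7.3
```

```text
t: 43.12
ee_pos: [0.4998, 0.3759, 0.1923]
tool_rot: [0.998, 0.065, -0.001, 0.001]
ft_force: [-1.0, 0.0, 0.3]
grip_width: 0.998
grip_force: 0.0
t 43.25 tcp [0.5005 0.3748 0.1931] yaw_x 7.38
packing_center mark 0.66 [192. 278.] [0.504  0.3772 0.055 ]
packing_center region 0.71 c [0.4997 0.3764] size mm 159 39 long axis deg 7.3
t 43.4 tcp [0.5008 0.375  0.1936] dp total [-0.005 -0.005  0.654] dp in target frame [-0.004 -0.005  0.654] turn [ 0.     -0.      0.0001] j6 2.04 grip 0.998 0.0
```

```bash
python3 -m creep '{"gripper":[-1,-1,-1,-1,-1,-1,1,1,1,1,1,1,1],"dp":[[-0.004,-0.005,0.1],[0,0,0.15],[0,0,0.15],[0,0,0.15],[0,0,0.088],[0,0,0],[0,0,0],[0,0,0],[0,0,0],[0,0,0],[0,0,0],[0,0,0],[0,0,0]],"turn":[[0,0,0],[0,0,0],[0,0,0],[0,0,0],[0,0,0],[0,0,0],[0,0,0],[0,0,0],[0,0,0],[0,0,0],[0,0,0],[0,0,0],[0,0,0]]}' 40
python3 -m creep '{"gripper":[1,1,1,1,1,1,1,1],"dp":[[0,0,-0.02],[0,0,-0.03],[0,0,-0.1],[0,0,-0.15],[0,0,-0.2],[0,0,-0.15],[0,0,-0.05],[0,0,0]],"turn":[[0,0,0],[0,0,0],[0,0,0],[0,0,0],[0,0,0],[0,0,0],[0,0,0],[0,0,0]]}'
python3 to.py 0.46 -0.39 0.2 -15
```

```text
t: 45.02
ee_pos: [0.4998, 0.3774, 0.035]
tool_rot: [0.998, 0.065, 0.001, -0.0]
ft_force: [-0.6, -1.5, 8.8]
grip_width: 0.461
grip_force: 40.1
t: 46.02
ee_pos: [0.4993, 0.3771, 0.2091]
tool_rot: [0.998, 0.065, 0.0, -0.0]
ft_force: [-0.3, 0.6, -2.0]
grip_width: 0.458
grip_force: 41.1
t 46.02 tcp [0.4993 0.3771 0.2091] dp total [-0.552  3.023  0.035] dp in target frame [0.642 3.005 0.037] turn [-0.0001 -0.0001  0.0623] j6 2.04 grip 0.458 41.1
```

```bash
python3 -m creep '{"gripper":[1,1,1,1,1,1,1,1,1,1,1,1,1,1,1,1,1,1,1,1],"dp":[[0,0,0],[0,0,0],[0,0,0],[0.036,0.113,0],[0.06,0.2,0],[0.06,0.2,0],[0.06,0.2,0],[0.06,0.2,0],[0.06,0.2,0],[0.06,0.2,0],[0.06,0.2,0],[0.06,0.2,0],[0.06,0.2,0],[0.06,0.2,0],[0.06,0.2,0],[0,0.1,0],[-0.08,0.16,0],[-0.08,0.2,0],[-0.08,0.2,0],[-0.077,0.1,0]],"turn":[[0,0,0.022],[0,0,0.022],[0,0,0.022],[0,0,0],[0,0,0],[0,0,0],[0,0,0],[0,0,0],[0,0,0],[0,0,0],[0,0,0],[0,0,0],[0,0,0],[0,0,0],[0,0,0],[0,0,0],[0,0,0],[0,0,0],[0,0,0],[0,0,0]]}'
python3 -m creep '{"gripper":[1,1],"dp":[[0,0,0],[0,0,0]],"turn":[[0,0,0],[0,0,0]]}' >/dev/null
python3 look.py w17.png green_floor:0.02 packing_center:0.23; python3 to.py 0.46 -0.39 0.05 -16.5
```

```text
t: 48.52
ee_pos: [0.3719, -0.388, 0.207]
tool_rot: [0.99, -0.143, -0.001, -0.001]
ft_force: [0.1, 0.4, -2.9]
grip_width: 0.46
grip_force: 41.2
t 48.77 tcp [ 0.3736 -0.3862  0.2076] yaw_x -16.37
green_floor mark 0.88 [ 98. 261.] [ 0.4552 -0.3921  0.02  ]
green_floor region 0.83 c [ 0.4519 -0.3868] size mm 182 94 long axis deg -10.5
packing_center mark 0.88 [283. 280.] [ 0.3853 -0.3898  0.23  ]
packing_center region 0.64 c [ 0.3892 -0.3908] size mm 129 39 long axis deg -16.5
t 49.02 tcp [ 0.3745 -0.3862  0.2086] dp total [ 0.333 -0.081  0.634] dp in target frame [ 0.332 -0.083  0.634] turn [-0.      0.      0.0006] j6 1.0 grip 0.457 41.2
```

View pics/w17.png

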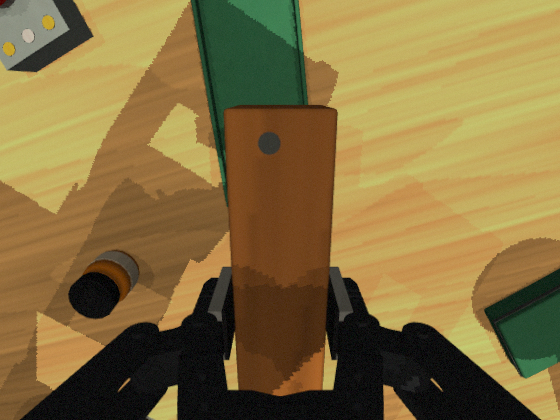

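The tray (columns 195-305 at the top) is partly hidden behind the held block, heading about -10°. I step aside to see it whole.

```bash
python3 -m creep '{"gripper":[1,1,1,1,1,1,1],"dp":[[0,0,0],[0.06,0.1,-0.05],[0.06,0.15,-0.1],[0.04,0.15,-0.1],[0.04,0.1,-0.05],[0,0,0],[0,0,0]],"turn":[[0,0,-0.0175],[0,0,0],[0,0,0],[0,0,0],[0,0,0],[0,0,0],[0,0,0]]}'
python3 -m creep '{"gripper":[1],"dp":[[0,0,0]],"turn":[[0,0,0]]}' >/dev/null
python3 look.py w18.png green_floor:0.02 green_floor:0.004; python3 look.py w19.png green_floor:0.02;python3 to.py 0.46 -0.39 0.05 -10
```

```text
t: 49.9
ee_pos: [0.4013, -0.5175, 0.2831]
tool_rot: [0.996, -0.087, -0.0, -0.001]
ft_force: [-0.8, 0.5, -2.2]
grip_width: 0.462
grip_force: 41.3
t 50.02 tcp [ 0.4013 -0.5174  0.2833] yaw_x -10.0
green_floor mark 0.72 [139. 167.] [ 0.457  -0.3916  0.02  ]
green_floor region 0.56 c [ 0.4545 -0.39  ] size mm 197 96 long axis deg -9.3
green_floor mark 0.72 [139. 167.] [ 0.4559 -0.386   0.004 ]
green_floor region 0.56 c [ 0.4533 -0.3844] size mm 205 100 long axis deg -9.3
t 50.27 tcp [ 0.4014 -0.5183  0.2838] yaw_x -10.03
green_floor mark 0.69 [136. 170.] [ 0.4601 -0.3971  0.02  ]
green_floor region 0.81 c [ 0.454  -0.3902] size mm 198 98 long axis deg -9.4
t 50.42 tcp [ 0.4014 -0.5186  0.2838] dp total [ 0.141 -0.547  0.935] dp in target frame [ 0.142 -0.547  0.935] turn [ 0.     -0.     -0.0001] j6 0.79 grip 0.46 41.3
```

```bash
python3 -m creep '{"gripper":[1,1,1,1,1,1,1,1,1,1,1,1,1],"dp":[[0.028,-0.1,0],[0.03,-0.15,0],[0.03,-0.15,0],[0.03,-0.1,0],[0,-0.05,0.1],[0,0,0.15],[0,0,0.2],[0,0,0.2],[0,0,0.15],[0,0,0.1],[0,0,0.035],[0,0,0],[0,0,0]],"turn":[[0,0,0],[0,0,0],[0,0,0],[0,0,0],[0,0,0],[0,0,0],[0,0,0],[0,0,0],[0,0,0],[0,0,0],[0,0,0],[0,0,0],[0,0,0]]}'
python3 to.py 0.4545 -0.388 0.025 -9.5
python3 - <<'E'
from h import *
im=save("side","s6.png"); cv2.imwrite("pics/s6c.png",cv2.resize(im[290:420,230:410],None,fx=4,fy=4,interpolation=2)[:,:,::-1])
E
```

```text
t: 52.05
ee_pos: [0.455, -0.3887, 0.0512]
tool_rot: [0.996, -0.087, 0.001, 0.001]
ft_force: [-0.7, -0.7, -1.9]
grip_width: 0.458
grip_force: 41.2
t 52.05 tcp [ 0.455  -0.3887  0.0512] dp total [-0.003 -0.002  0.105] dp in target frame [-0.003 -0.002  0.105] turn [ 0.0001 -0.0002 -0.0015] j6 0.99 grip 0.458 41.2
```

View pics/s6c.png

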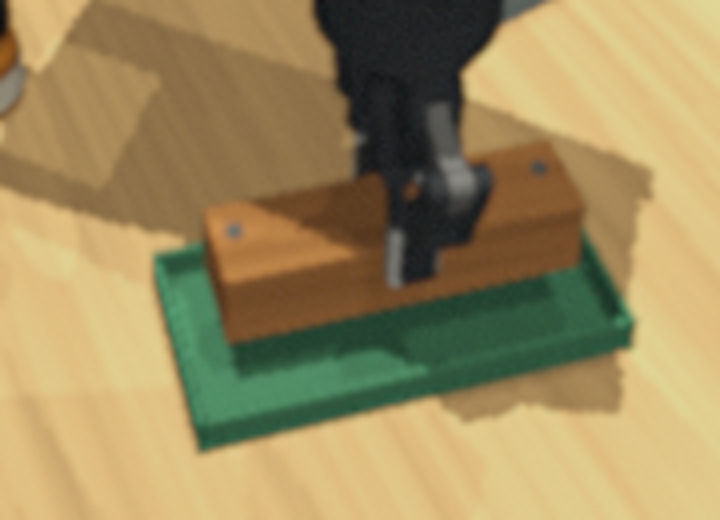

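The block hangs level above the tray, aligned with it and inside the rim. Lower it.

```bash
python3 -m creep '{"gripper":[1,1,1,1,1,1],"dp":[[0,0,0.03],[0,0,0.03],[0,0,0.025],[0,0,0.012],[0,0,0],[0,0,0]],"turn":[[0,0,0],[0,0,0],[0,0,0],[0,0,0],[0,0,0],[0,0,0]]}'|grep -E "ee_pos|ft"
python3 -m creep '{"gripper":[1,1,1],"dp":[[0,0,0.004],[0,0,0],[0,0,0]],"turn":[[0,0,0],[0,0,0],[0,0,0]]}'|grep -E "ee_pos|ft"
```

```text
ee_pos: [0.4545, -0.3884, 0.0259]
ft_force: [1.0, 0.6, -1.8]
ee_pos: [0.4544, -0.3884, 0.0249]
ft_force: [0.7, -0.4, -2.5]
```

```bash
python3 -m creep '{"gripper":[1,1,1],"dp":[[0,0,0.004],[0,0,0],[0,0,0]],"turn":[[0,0,0],[0,0,0],[0,0,0]]}'|grep -E "ee_pos|ft"
python3 -m creep '{"gripper":[1,1,1],"dp":[[0,0,0.002],[0,0,0],[0,0,0]],"turn":[[0,0,0],[0,0,0],[0,0,0]]}'|grep -E "ee_pos|ft"
```

```text
ee_pos: [0.4545, -0.3884, 0.0241]
ft_force: [-1.7, 1.4, 5.3]
ee_pos: [0.4545, -0.3884, 0.024]
ft_force: [-3.2, 2.6, 15.0]
```

```bash
python3 -m creep '{"gripper":[0.5,-0.2,-0.4,-0.4,-0.4,-0.4,-0.4,-0.4,-0.4,-0.4],"dp":[[0,0,-0.003],[0,0,0],[0,0,0],[0,0,0],[0,0,-0.08],[0,0,-0.15],[0,0,-0.2],[0,0,-0.2],[0,0,-0.15],[0,0,0]],"turn":[[0,0,0],[0,0,0],[0,0,0],[0,0,0],[0,0,0],[0,0,0],[0,0,0],[0,0,0],[0,0,0],[0,0,0]]}'
python3 -m creep '{"gripper":[-0.4],"dp":[[0,0,0]],"turn":[[0,0,0]]}' >/dev/null
python3 look.py w20.png green_floor:0.02 packing_center:0.044
python3 - <<'E'
from h import *
save("scene","sc2.png");C=cam("scene")
for k,z in (("pin_knob",.063),("jig_center",.026),("work_center",.014)):
    m=bot.mark_of(k,"scene")
    if m: print(k,m[0]["p"],atz(C,m[0]["location"],z).round(4))
a=cv2.imread("pics/w20.png");b=cv2.imread("pics/sc2.png");cv2.imwrite("pics/both.png",cv2.resize(np.hstack([a,b]),(800,300)))
E
```

```text
t: 55.22
ee_pos: [0.4557, -0.3895, 0.2222]
tool_rot: [0.996, -0.088, 0.002, 0.002]
ft_force: [-0.7, 0.2, -0.6]
grip_width: 0.701
grip_force: 0.0
t 55.35 tcp [ 0.4541 -0.3881  0.2185] yaw_x -10.04
green_floor region 0.86 c [ 0.4545 -0.3881] size mm 198 92 long axis deg -9.8
packing_center mark 0.57 [181. 282.] [ 0.4586 -0.3911  0.044 ]
packing_center region 0.93 c [ 0.4539 -0.3884] size mm 160 40 long axis deg -10.1
pin_knob 0.47 [ 0.6082 -0.2025  0.063 ]
jig_center 0.75 [0.6352 0.2222 0.026 ]
work_center 0.87 [0.5112 0.0006 0.014 ]
```

View pics/both.png

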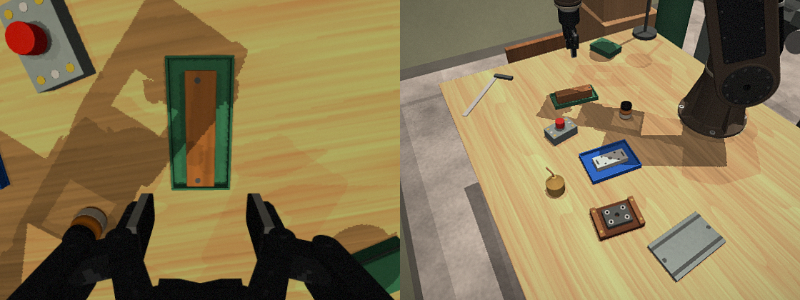

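All four pieces are in place: block centred in the green tray, pin in the stand, plate in the blue tray, jig on its board. The oil can and jar are where they stood.

```bash
python3 -c "
from station import bot; print(bot.sign_off())"
```

```text
the job is handed in; nothing more can be done
None
```

I handed the job in at about 56 s of the 128 s allowed. The pin is in the stand, the jig plate on its board, the aluminium plate in the blue tray and the packing block in the green tray, with the oil can and jar not touched; no verdict came back.

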